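# Unbolt and open the sample safe

## Robot

A 6-joint arm with a two-finger parallel gripper is mounted at the origin on a cart in front of the work surface, level with it; the furniture and walls round the work are solid. World frame = base frame: x ahead of the robot, y to its left, z up, the work surface at z = 0. Lengths are in m, angles in rad, forces in N, time in s.
With the tool pointing down it reaches from about 0.325 to 0.775 m from the base axis. Payload 9.3 kg.
Tool frame: the origin (TCP) lies midway between the tips of the shut fingers; the grasp point (between the pads) lies 19 mm behind it; z points along the fingers, y is the line along which they close (so a half turn about z gives the same grasp; the last joint's range is limited). The gripper opens to 85 mm and grips with 20 to 120 N. Pads are 22 mm wide; open, the fingers measure 114 mm over their backs; the gripper's body (76 mm by 85 mm) begins 54 mm behind the grasp point. The pads swing forward as they close: fully open they stand 13 mm farther back than shut.
Start: joints at [-1.303, 0.259, 0.021, 1.334, 0, 1.418], TCP at [0.225, -0.502, 0.231] pointing down, gripper open.
Joint ranges: [-3.04, 3.04], [-0.91, 1.82], [-1.04, 1.36], [-1.92, 1.95], [-1.52, 1.45], [-3.14, 3.14]. Speed limits (rad/s): [2.22, 2.22, 2.79, 3.14, 3.14, 3.14].

## Interface

Orientations are given as a rotation vector (axis times angle).
In Python, from rig import env, snapshot, calibration, hand_in, spotter gives the robot as it stands.
- The arm moves only by the tool servo_tool, never from a script. Its argument "rows" is a list of rows, each a list of 7 numbers: the closure in counts, from 0 (fully open) to 255 (shut), then the shift along the tool's x, y, z scaled (see below), then the turn, a rotation vector about the tool's x, y, z scaled (see below). A call has 1 to 20 rows; each row is the pose to reach, as a shift and turn from the pose commanded when the call began, along the tool's axes at that moment, turning the shorter way round; what a row does not reach only later rows make up. The controller multiplies each number of a shift by 100 mm and each number of a turn by pi rad. A row lasts 1/12 s, in which the tool goes at most 41.7 mm and 7.16 degrees, less where a joint would pass 70% of its speed; a pose out of reach is approached as far as the arm can. A call with a number of a shift or a turn outside -1 to 1 is refused whole. A call with a gripper value outside its range is refused whole. The fingers move at their own pace and stop on an object; "force" is the grip in N (left out, the last holds). Time passes only in rows, so rows that repeat a pose let the fingers close. It gives the time, the measured TCP pose, the force, the opening and the grip force at its end, in the units of the state.
- env.sense(): the state, without advancing time (a new reading comes with each control period).
- snapshot(name): name is "scene" or "top" or "wrist"; returns the picture (420x560x3 uint8, blue, green, red); there is no depth.
- calibration(name): a dict with "camera_matrix" (3x3 intrinsics, pixels), "k1" (the pictures are not rectified: a ray, as slopes to the right and down, at radius r is drawn at 1 + k1 r^2 times it, then the intrinsics apply), "position" and "attitude" of the camera in the world. Camera axes: x right, y down, z forward; pixel columns grow to the right and rows downward; lengths in m; the calibration is good to about 2 mm. A picture is of the moment at which its call begins: read the wrist's pose just before it. calibration takes no time and is no camera call; for the wrist camera it gives the pose at the moment of the call.
- hand_in(): hands the job in; it is judged then, once.
Trained networks look in the newest picture that a camera, given by its name, has taken for a name from the list of things; names that differ only in an ending like _2 or _b are one class to them, and where a whole thing is asked for, a point or a joint stands for the part that bears it (a point fixed in the world has none). Each returns a list of dicts, best first, with "p" (0 to 1); they miss things now and then, are a little off and sometimes report something else, mostly with a low value. They report only what shows in the picture. A call takes as long as a camera call.
- spotter.find_in(camera, query): "uv" ([column, row] in pixels, amid what is visible of it).
- spotter.outline_of(camera, query): "mask" (420x560 bool, what is visible of it) and "uv" ([column, row] in pixels, amid what is visible of it).
The state is a dict: "time_s": time; "q": joint angles; "dq": joint speeds; "effort": joint torques, N m; "tool_pos": TCP position; "tool_rot": TCP orientation; "contact_force": force on the tool from outside, world axes, zero at the start; "wrist_torque": the same for the moment, N m; "grip_width": finger opening in m; "finger_force": force on a finger pad.
Only numpy, scipy, OpenCV 4.12 (cv2) and the standard library are available. Lean on these libraries where they do the work, as an engineer would, in place of code of your own. Each camera call takes 0.05 s, during which the arm holds its last target. There are 200 camera calls.

## Task

Open the low steel sample safe. With one fingertip press the sprung catch pad down and keep it down while the other fingertip pushes the tab of the bolt until the bolt is fully drawn; then let go, so that the catch springs up again, and push the lid fully open by its push bar. Only press and push: grasp nothing, and leave the loose vial on the safe, the beaker and the stopper where they stand.

Things in the scene. Friction and masses are not known exactly. Their poses are not given: they have to be found in the camera images.
- safe: Low painted chest, 160 (x) x 252 (y) x 80 mm, immovable. Its own axes: x away from its front (the front faces the robot at yaw 0), y to its left, z up. Origin on the worktop, below the bolt rod; it spans x -80..80, y -122..130 mm. Left part (y 10..130): store under the sliding lid (lid top z 84, side rails to z 88). Right part: deck, z 80, with bolt and catch. All mm below are in this frame.
- rod_mid (a point): Middle of the bolt's two guides on the rod's axis (x 0, y -35, z 94). The 10 mm steel rod lies along the safe's y through two guide blocks 20 x 12 mm, tops at z 102, at y 3 and y -72. When home its left end passes through a staple on the lid (y 20..32, top at z 105), so that the lid cannot slide before the bolt is drawn.
- catch_pad: Ribbed dark pad of the rocker catch, 44 (x) x 74 (y) x 3 mm, in front of the bolt. Origin: centre of its top (x -60, y -28, z 116). It rocks on a pin along y, 30 mm behind its centre, level with it. Press down: front edge tips down, a tooth lifts off the bolt; centre sinks 7 mm until free, 11 to the stop. 2 N starts it, 6 N at the stop. A fingertip may slide along it in y; let go, it springs up.
- catch (a joint): Angle of the rocker catch, rad: 0 at rest (tooth blocks the bolt), above 0.23 the tooth is clear, 0.38 at the stop.
- bolt_tab: Upright flat steel tab on the bolt rod, 30 (x) x 6 (y) x 46 mm. Origin: middle of its top edge (x 13, y -17, z 140 when home). Push its left (+y) face towards the safe's -y. It spans x -2..28 and the catch pad x -82..-38, so two fingertips in line along x, about 73 mm apart, can rest on the pad and stand beside the tab; at the pressed pad's height a fingertip clears guides and staple.
- bolt (a joint): Travel of the bolt, m: 0 home, 0.035 fully drawn (towards -y of the safe). About 3 N of friction; stays where left. With the catch up it stops after 2 mm; when fully drawn and the catch let up, the tooth holds it drawn.
- lid_pull: Push bar on the lid: a steel strip 72 (y) x 22 mm high, upright front face, sloping back. Origin: bottom middle of its front face, on the lid's top (x -66, y 76, z 84 mm in the safe's frame when shut); axes as the safe's. Push its front face towards +x of the safe.
- lid (a joint): Travel of the sliding lid, m: 0 shut, 0.090 fully open (towards +x of the safe). About 3 N of friction; stays where left.
- deck_vial: Loose white-capped sample vial, 23 mm wide, 49 mm high, standing on the rear right of the safe's deck. Origin: centre of its underside. Leave it alone.
- beaker: Loose small glass beaker, 49 mm wide, 62 mm high, standing to the right of the safe. Origin: centre of its underside. Leave it alone.
- stopper: Loose black rubber stopper, 25 mm wide, 22 mm high, in front of the safe's left part. Origin: centre of its underside. Leave it alone.

How it is judged:
On the way, in this order (a step that is already met when the one before it is completed fails the run):
1. a fingertip holds the catch pad down, tooth clear, with the bolt still home (value of joint catch above 0.2 rad and contact force between the fingers and catch_pad above 0.5 N and value of joint bolt below 0.01 m), for 0.05 s.
2. the bolt is drawn, a fingertip still on the catch pad and the lid still shut (value of joint bolt above 0.031 m and contact force between the fingers and catch_pad above 0.5 N and value of joint lid below 0.008 m), for 0.05 s.
3. the catch is let up behind the drawn bolt, the lid still shut (value of joint bolt above 0.031 m and value of joint catch below 0.05 rad and value of joint lid below 0.008 m), for 0.05 s.
At the end, for the whole second after the job is handed in: The bolt is drawn at least 31 of its 35 mm, the catch has sprung up behind it (under 0.05 rad), the lid stands open at least 80 of its 90 mm and at rest, and vial, beaker and stopper stand upright within 20 mm of where they were (value of joint bolt above 0.031 m and value of joint catch below 0.05 rad and value of joint lid above 0.08 m and velocity of joint lid below 0.01 m/s and distance of each of deck_vial, beaker, stopper from where it was at the start of the episode below 0.02 m and angle between each of deck_vial, beaker, stopper's own z axis and vertical below 0.3 rad); the robot touches nothing.
It fails at once if the loose vial is pushed, knocked over or lifted (distance of deck_vial from where it was at the start of the episode above 0.02 m or angle between deck_vial's own z axis and vertical above 0.5 rad).
It fails at once if the beaker is pushed, knocked over or lifted (distance of beaker from where it was at the start of the episode above 0.02 m or angle between beaker's own z axis and vertical above 0.5 rad).
It fails at once if the stopper is pushed, knocked over or lifted (distance of stopper from where it was at the start of the episode above 0.02 m or angle between stopper's own z axis and vertical above 0.5 rad).
It also fails if it takes over 45 s, if anything falls off the work surface, if the arm or the gripper's body presses on something with over 40 N, if the wrist force passes 120 N, or if a joint passes its speed limit or range.

## Working session

There is one attempt and no reset: what is moved stays moved. The work goes in short steps, Python scripts to look and compute and a tool call to move; the robot and the scene stay as the last step left them, time stands still between calls to the robot, and variables do not carry over. Pictures are saved under pics/ and viewed, at most 11 in all, crops included, and the job is handed in when it is done.

Besides the shell and the picture viewer there is one more tool, called after "Emit:" as a command line: name --pt "numbers of a row" for each row, then --argument value for the rest. servo_tool: Moves the arm, as the interface text tells. Its arguments: {"type":"object","properties":{"rows":{"type":"array"},"force":{"type":"number"}},"required":["rows"]}

```bash
ls; mkdir -p pics
cat > h.py <<'E'
from rig import env, snapshot, calibration, hand_in, spotter
import numpy as np, cv2
from scipy.spatial.transform import Rotation as R
E
python3 - <<'E'
from h import *
s=env.sense(); print({k:np.round(v,3).tolist() for k,v in s.items()})
for c in("scene","top"):
    k=calibration(c); print(c,k)
    im=snapshot(c); cv2.imwrite(f"pics/{c}0.png",im)
    for q in("safe","rod_mid","catch_pad","bolt_tab","lid_pull","deck_vial","beaker","stopper"):
        print(q,[(np.round(d["uv"],1).tolist(),round(d["p"],2)) for d in spotter.find_in(c,q)[:2]])
E
```

```text
pics
{'time_s': 0.0, 'q': [-1.303, 0.259, 0.021, 1.334, -0.0, 1.418], 'dq': [-0.001, -0.001, -0.001, 0.001, -0.002, -0.003], 'effort': [0.0, -55.564, 34.452, 0.014, -0.0, -0.0], 'tool_pos': [0.225, -0.502, 0.231], 'tool_rot': [-3.071, -0.656, 0.0], 'contact_force': [-0.189, 0.308, -0.343], 'wrist_torque': [0.013, -0.056, 0.071], 'finger_force': 0.0, 'grip_width': 0.085}
scene {'camera_matrix': array([[478.67284727,   0.        , 278.84068034],
       [  0.        , 478.67284727, 215.9411686 ],
       [  0.        ,   0.        ,   1.        ]]), 'k1': -0.035604700224720336, 'position': array([0.17459701, 0.5554703 , 0.72288556]), 'attitude': array([-0.72062082,  2.58973435, -1.14521675])}
safe [([296.5, 254.4], 0.54)]
rod_mid [([274.2, 251.6], 0.87)]
catch_pad [([312.5, 213.0], 0.68)]
bolt_tab [([273.2, 207.2], 0.69)]
lid_pull [([298.7, 259.7], 0.95), ([274.5, 208.1], 0.15)]
deck_vial [([265.0, 181.7], 0.58), ([272.3, 206.9], 0.5)]
beaker [([294.6, 183.5], 0.72)]
stopper [([336.0, 296.7], 0.73)]
top {'camera_matrix': array([[453.05376479,   0.        , 284.28262407],
       [  0.        , 453.05376479, 211.23115314],
       [  0.        ,   0.        ,   1.        ]]), 'k1': -0.00850578621974808, 'position': array([ 0.44954223, -0.02080004,  1.11579811]), 'attitude': array([-2.20040079,  2.17667315, -0.06761368])}
safe [([282.9, 212.8], 0.85)]
rod_mid [([281.9, 212.6], 0.91)]
catch_pad [([305.5, 230.7], 0.8), ([267.2, 268.9], 0.4)]
bolt_tab [([287.8, 201.8], 0.41)]
lid_pull [([260.4, 240.3], 0.59)]
deck_vial [([320.3, 169.3], 0.4)]
beaker [([257.9, 239.5], 0.66), ([359.2, 188.1], 0.58)]
stopper [([267.8, 267.2], 0.58)]
```

Run:
```python
import cv2
a=cv2.imread("pics/scene0.png")[130:340,170:450]; b=cv2.imread("pics/top0.png")[130:310,180:420]
cv2.imwrite("pics/sc.png",cv2.resize(a,(800,600),interpolation=cv2.INTER_CUBIC))
cv2.imwrite("pics/tc.png",cv2.resize(b,(800,600),interpolation=cv2.INTER_CUBIC))
```

```text
(no output)
```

View pics/sc.png

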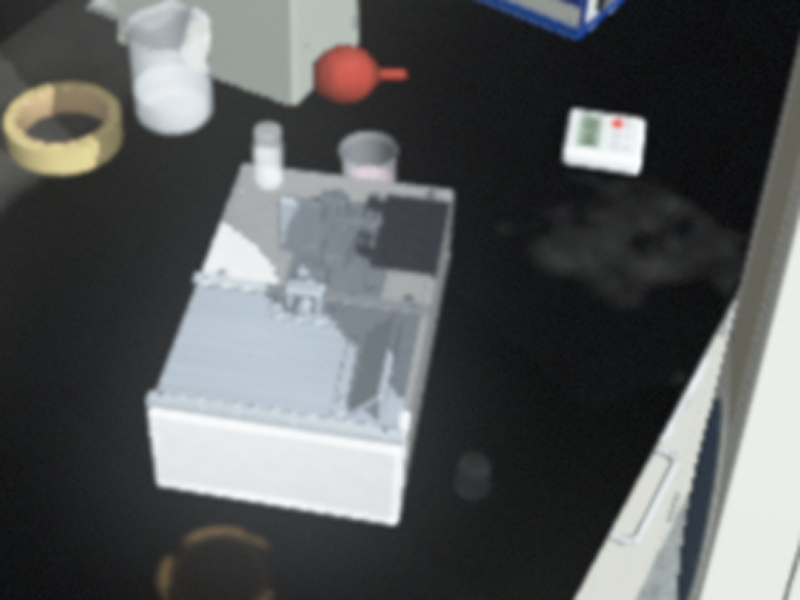

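View pics/tc.png

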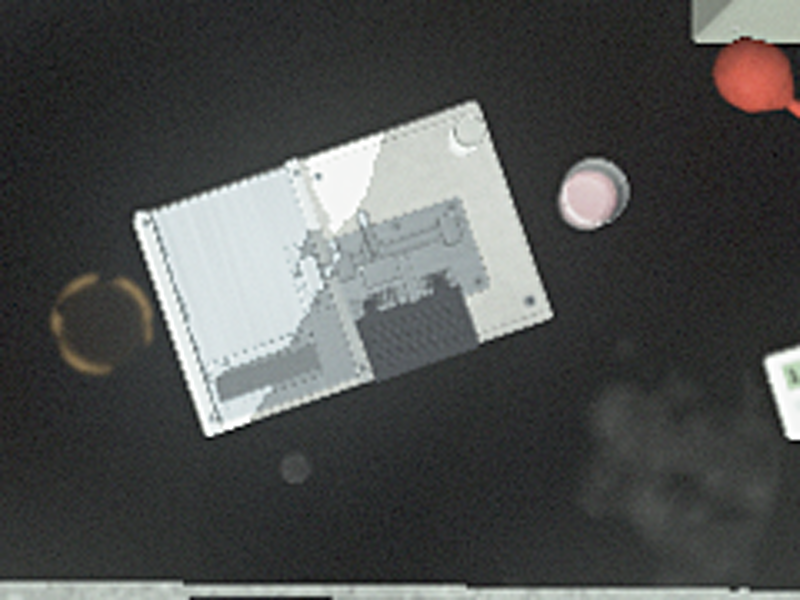

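The scene view shows the safe with its lid end towards the camera (tab near crop 288,220; vial at 268,155; stopper at 472,475). The top view shows it yawed by roughly 18°: corners at crop (137,213), (477,102), (551,318), (207,435); pad around (420,330); bar around (268,370). Next I fit the pose from both views.

```bash
cat >> h.py <<'E'
def project(cal,P):
    p=R.from_rotvec(cal["attitude"]).inv().apply(np.atleast_2d(P)-cal["position"])
    s=p[:,:2]/p[:,2:]; s=s*(1+cal["k1"]*(s**2).sum(1,keepdims=True))
    K=cal["camera_matrix"]; return s@K[:2,:2].T+K[:2,2]
def ray_at(cal,uv,z):
    K=cal["camera_matrix"]; s=cv2.undistortPoints(np.float64([[uv]]),K,np.array([cal["k1"],0,0,0.]))[0,0]
    d=R.from_rotvec(cal["attitude"]).apply([*s,1]); return cal["position"]+d*(z-cal["position"][2])/d[2]
def place(x,y,a,P): # safe frame mm -> world m
    return R.from_euler("z",a).apply(np.atleast_2d(P)/1000.)+[x,y,0]
E
python3 - <<'E'
from h import *
from scipy.optimize import least_squares
T=[((137,213),(80,130,88)),((477,102),(80,-122,80)),((551,318),(-80,-122,80)),((207,435),(-80,130,88)),((375,381),(-82,9,116)),((480,342),(-82,-65,116)),((363,225),(13,-17,140))]
S=[((404,437),(-80,130,88)),((150,395),(80,130,88)),((397,523),(-80,130,0)),((157,485),(80,130,0)),((453,190),(-80,-122,80)),((243,166),(80,-122,80)),((288,200),(13,-17,140))]
ct,cs=calibration("top"),calibration("scene")
ut=np.array([a for a,_ in T])*240/800+[180,130]; us=np.array([a for a,_ in S])*280/800+[170,130]
Pt=[b for _,b in T]; Ps=[b for _,b in S]
ft=lambda p:project(ct,place(*p,Pt))-ut
fs=lambda p:project(cs,place(*p,Ps))-us
for n,f in(("top",lambda p:ft(p).ravel()),("scene",lambda p:fs(p).ravel()),("both",lambda p:np.r_[ft(p).ravel(),fs(p).ravel()])):
    r=least_squares(f,[.45,0,.3],loss="soft_l1",x_scale=[.01,.01,.1]); print(n,r.x.round(4),np.degrees(r.x[2]).round(2))
print(ft(r.x).round(1).tolist()); print(fs(r.x).round(1).tolist())
snapshot("top")
for q,z in(("deck_vial",.129),("beaker",.03),("stopper",.015)):
    d=[i for i in spotter.find_in("top",q)]; print(q,[(ray_at(ct,i["uv"],z).round(3).tolist(),round(i["p"],2)) for i in d[:2]])
E
```

```text
top [ 0.5206 -0.019   0.3378] 19.35
scene [ 0.521  -0.0197  0.3458] 19.81
both [ 0.5207 -0.0192  0.3425] 19.62
[[-2.0, 0.1], [0.0, -1.7], [1.0, -0.9], [-0.6, 0.2], [0.2, -0.1], [0.4, 0.6], [1.0, 1.2]]
[[-0.4, 0.4], [-1.6, 1.1], [-0.1, 1.2], [-0.1, 0.6], [0.4, -2.0], [-0.1, -3.0], [4.4, -1.3]]
deck_vial [([0.594, -0.093, 0.129], 0.68)]
beaker [([0.575, -0.191, 0.03], 0.58)]
stopper [([0.476, -0.079, 0.015], 0.71), ([0.383, 0.02, 0.015], 0.56)]
```

Emit:
servo_tool --pt "72 0.25 -0.19 0 0 0 -0.12" --pt "72 0.5 -0.38 0 0 0 -0.24" --pt "72 0.75 -0.57 0 0 0 -0.36" --pt "72 1 -0.75 0 0 0 -0.475" --pt "72 1 -0.75 0 0 0 -0.475" --pt "72 1 -0.75 0 0 0 -0.475" --pt "72 1 -0.75 0 0 0 -0.475" --pt "72 1 -0.75 0 0 0 -0.475" --pt "72 1 -0.75 0 0 0 -0.475" --pt "72 1 -0.75 0 0 0 -0.475" --pt "72 1 -0.75 0 0 0 -0.475" --pt "72 1 -0.75 0 0 0 -0.475" --pt "72 1 -0.75 0 0 0 -0.475"

```text
time_s: 2.18
tool_pos: [0.2853, -0.3927, 0.2313]
tool_rot: [1.804, 2.572, -0.0]
contact_force: [0.7, -0.1, 0.6]
grip_width: 0.0615
finger_force: 0.0
```

```bash
cat >> h.py <<'E'
SAFE=(0.5207,-0.0192,0.3425)
def where(safe=SAFE):
    s=env.sense(); r=R.from_rotvec(s["tool_rot"])
    p=R.from_euler("z",-safe[2]).apply(s["tool_pos"]-np.array([safe[0],safe[1],0]))*1000
    return s,r,p
def goto(P,safe=SAFE): # TCP to safe point mm, tool x=safe y, tool y=safe x, down
    s,r,p=where(safe); c,n=np.cos(safe[2]),np.sin(safe[2])
    rt=R.from_matrix(np.array([[-n,c,0],[c,n,0],[0,0,-1.]]).T)
    print("t",round(s["time_s"],2),"TCP safe mm",p.round(1),"w",round(float(s["grip_width"])*1000,1),"F",np.round(s["contact_force"],1),
     "shift",(r.inv().apply(place(*safe,P)[0]-s["tool_pos"])/.1).round(3),"turn",((r.inv()*rt).as_rotvec()/np.pi).round(4))
E
python3 -c "
from h import *
goto((-27,2,250))"
```

```text
t 2.18 TCP safe mm [-347.2 -272.7  231.3] w 61.5 F [ 0.7 -0.1  0.6] shift [ 2.731  3.216 -0.187] turn [-0.      0.      0.0016]
```

Emit:
servo_tool --pt "72 0.25 0.25 0 0 0 0" --pt "72 0.5 0.5 -0.05 0 0 0" --pt "72 0.75 0.75 -0.1 0 0 0" --pt "72 0.9 1 -0.1 0 0 0" --pt "72 0.9 1 -0.1 0 0 0"

```text
time_s: 2.6
tool_pos: [0.3511, -0.271, 0.242]
tool_rot: [1.811, 2.565, 0.002]
contact_force: [0.0, 0.4, -0.9]
grip_width: 0.0612
finger_force: 0.0
```

Emit:
servo_tool --pt "72 0.25 0.25 0 0 0 0" --pt "72 0.5 0.5 -0.05 0 0 0" --pt "72 0.75 0.75 -0.1 0 0 0" --pt "72 0.9 1 -0.1 0 0 0" --pt "72 0.9 1 -0.1 0 0 0"

```text
time_s: 3.02
tool_pos: [0.4152, -0.1531, 0.2517]
tool_rot: [1.811, 2.566, 0.002]
contact_force: [0.1, 0.4, -0.2]
grip_width: 0.0613
finger_force: 0.0
```

Emit:
servo_tool --pt "72 0.25 0.25 0 0 0 0" --pt "72 0.5 0.5 0 0 0 0" --pt "72 0.75 0.75 0 0 0 0" --pt "72 0.9 0.9 0 0 0 0" --pt "72 0.9 0.9 0 0 0 0" --pt "72 0.9 0.9 0 0 0 0" --pt "72 0.9 0.9 0 0 0 0"

```text
time_s: 3.6
tool_pos: [0.4677, -0.0416, 0.2511]
tool_rot: [-1.813, -2.566, 0.001]
contact_force: [0.5, -0.5, 0.3]
grip_width: 0.0611
finger_force: 0.0
```

```bash
python3 -c "
from h import *
goto((-27,2,250))
im=snapshot('wrist'); c=calibration('wrist'); print(c); cv2.imwrite('pics/w1.png',im)
print(project(c,place(*SAFE,[(13,-17,140),(-82,9,116),(-82,-65,116),(-80,130,88),(80,-122,80)])).round(0).tolist())
"
```

```text
t 3.6 TCP safe mm [-57.4  -3.3 251.1] w 61.1 F [ 0.5 -0.5  0.3] shift [0.054 0.304 0.011] turn [-0.0001  0.     -0.0006]
{'camera_matrix': array([[314.86327123,   0.        , 280.95798033],
       [  0.        , 314.86327123, 208.29747498],
       [  0.        ,   0.        ,   1.        ]]), 'k1': -0.04675327629820951, 'position': array([0.44511772, 0.02162217, 0.39353553]), 'attitude': array([2.83324914, 0.48693415, 0.06540234])}
[[365.0, 220.0], [254.0, 185.0], [256.0, 261.0], [256.0, 45.0], [403.0, 293.0]]
```

View pics/w1.png

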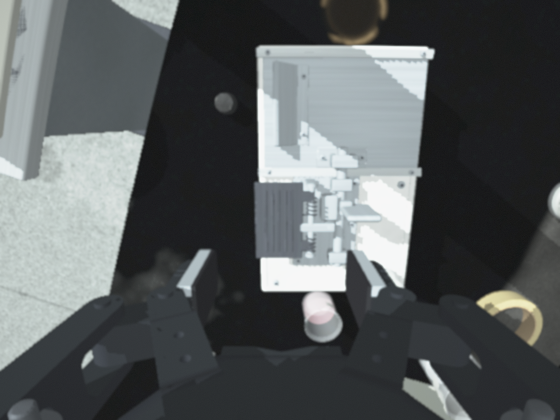

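The wrist view shows the tab around (365,213), pad corners near (255,183) and (256,257), and the fingers at (200,265) and (362,265). I'll zoom in to refine.

```bash
python3 -c "
import cv2
cv2.imwrite('pics/w1c.png',cv2.resize(cv2.imread('pics/w1.png')[150:300,240:440],(800,600),interpolation=cv2.INTER_CUBIC))"
```

```text
(no output)
```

View pics/w1c.png

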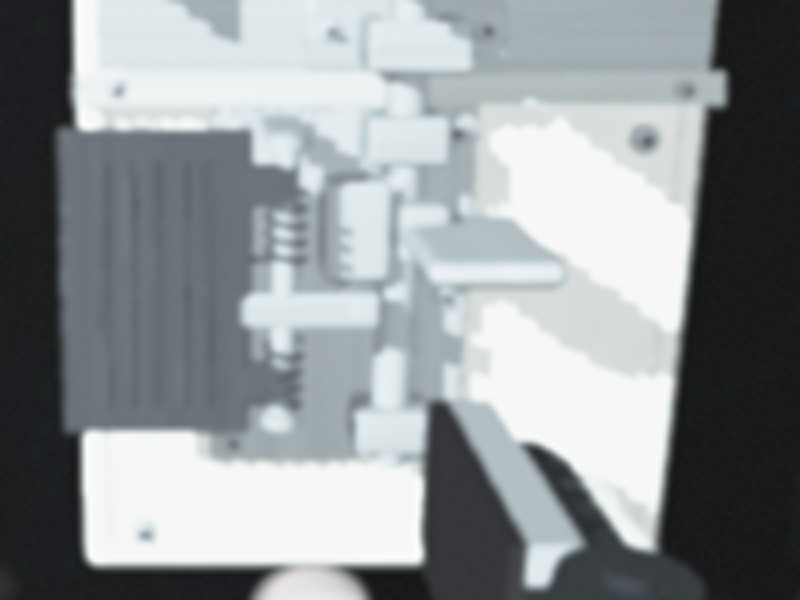

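Run:
```python
from h import *
from scipy.optimize import least_squares
c=calibration("wrist")
W=[((57,130),(-82,9,116)),((64,432),(-82,-65,116)),((425,270),(-2,-17,140)),((564,270),(28,-17,140)),((84,567),(-80,-122,80)),((358,475-15),(-10,-78,102)),((370,160),(-10,-3,102)),((447,160),(10,-3,102))]
u=np.array([a for a,_ in W])/4+[240,150]
f=lambda p:project(c,place(*p,[b for _,b in W]))-u
r=least_squares(lambda p:f(p).ravel(),SAFE,loss="soft_l1",x_scale=[.01,.01,.1]);print(r.x.round(4),f(r.x).round(1).tolist())
print(f(SAFE).round(1).tolist())
p=where()[2]
for y in (-11,11):
  print(project(c,place(*SAFE,[(p[0]-30.5,p[1]+y,p[2]+6),(p[0]+30.5,p[1]+y,p[2]+6)])).round(1).tolist())
```

```text
[ 0.5196 -0.0167  0.3461] [[-0.7, -0.4], [-0.2, 0.3], [0.6, -0.2], [1.2, -0.4], [0.5, -0.2], [-1.1, -1.1], [-1.3, 1.4], [0.4, 1.3]]
[[-0.4, 2.3], [-0.1, 2.6], [0.6, 2.9], [1.1, 2.7], [0.4, 1.8], [-1.3, 1.3], [-1.3, 4.2], [0.5, 4.2]]
[[218.4, 289.1], [343.9, 288.8]]
[[215.7, 247.0], [346.5, 246.8]]
```

```bash
sed -i 's/^SAFE=.*/SAFE=(0.5200,-0.0178,0.3443)/' h.py; python3 -c "
from h import *
goto((-27,4,130))"
```

```text
t 3.65 TCP safe mm [-57.4  -5.  251.2] w 61.1 F [-0.2  0.8 -0.8] shift [0.092 0.304 1.212] turn [-0.0001  0.     -0.0013]
```

Emit:
servo_tool --pt "72 0.05 0.15 0.1 0 0 0" --pt "72 0.09 0.3 0.25 0 0 -0.001" --pt "72 0.09 0.3 0.5 0 0 -0.001" --pt "72 0.09 0.3 0.75 0 0 -0.001" --pt "72 0.09 0.3 1 0 0 -0.001" --pt "72 0.09 0.3 1 0 0 -0.001" --pt "72 0.09 0.3 1 0 0 -0.001"

```text
time_s: 4.23
tool_pos: [0.4924, -0.0234, 0.1511]
tool_rot: [-1.808, -2.567, 0.001]
contact_force: [0.7, -0.0, 0.0]
grip_width: 0.0612
finger_force: 0.0
```

```bash
python3 -c "
from h import *
goto((-27,4,120))
im=snapshot('wrist'); cv2.imwrite('pics/w2.png',cv2.resize(im[120:330,140:420],(800,600),interpolation=cv2.INTER_CUBIC))
"
```

```text
t 4.23 TCP safe mm [-27.9   4.1 151.1] w 61.2 F [ 0.7 -0.   0. ] shift [-0.001  0.009  0.311] turn [-0.0006 -0.0003 -0.0003]
```

View pics/w2.png

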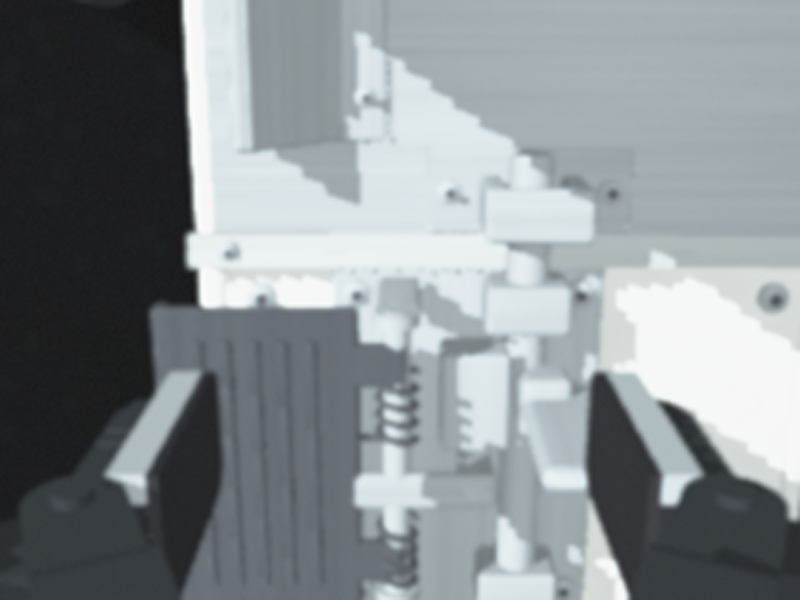

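Run:
```python
from h import *
c=calibration("wrist")
cr=lambda P:((project(c,place(*SAFE,P))-[140,120])*800/280).round(0).tolist()
p=where()[2]; print(p.round(1), c["position"].round(3))
for z in(151,157,162,167): print(z,"tip R inner y+/y-, outer y+; L inner y+", cr([(p[0]+30.6,p[1]+11,z),(p[0]+30.6,p[1]-11,z),(p[0]+45,p[1]+11,z),(p[0]-30.6,p[1]+11,z)]))
print("tab left top, left face front", cr([(-2,-14,140),(28,-14,140),(-2,-20,140)]),"pad fl",cr([(-82,9,116),(-38,9,116)]),"guide",cr([(-10,-3,102),(10,-3,102),(-10,9,102)]),"staple",cr([(0,20,105),(0,32,105)]))
```

```text
[-27.1   3.7 152.2] [0.47  0.04  0.295]
151 tip R inner y+/y-, outer y+; L inner y+ [[582.0, 346.0], [575.0, 462.0], [666.0, 346.0], [224.0, 346.0]]
157 tip R inner y+/y-, outer y+; L inner y+ [[589.0, 360.0], [582.0, 479.0], [676.0, 359.0], [217.0, 360.0]]
162 tip R inner y+/y-, outer y+; L inner y+ [[596.0, 372.0], [588.0, 494.0], [685.0, 371.0], [211.0, 372.0]]
167 tip R inner y+/y-, outer y+; L inner y+ [[602.0, 384.0], [594.0, 510.0], [695.0, 384.0], [205.0, 385.0]]
tab left top, left face front [[534.0, 466.0], [690.0, 465.0], [533.0, 493.0]] pad fl [[142.0, 311.0], [351.0, 311.0]] guide [[478.0, 340.0], [565.0, 340.0], [479.0, 290.0]] staple [[527.0, 247.0], [529.0, 193.0]]
```

```bash
sed -i 's/^SAFE=.*/SAFE=(0.5212,-0.0170,0.3443)/' h.py; python3 -c "
from h import *
goto((-25,4,120))"
```

```text
t 4.28 TCP safe mm [-28.5   3.4 152.2] w 61.4 F [-0.4  0.8  0.5] shift [0.006 0.034 0.322] turn [ 0.0001  0.0001 -0.0002]
```

Emit:
servo_tool --pt "45 0.005 0.035 0 0 0 0" --pt "45 0.005 0.035 0.05 0 0 0" --pt "45 0.005 0.035 0.15 0 0 0" --pt "45 0.005 0.035 0.25 0 0 0" --pt "45 0.005 0.035 0.32 0 0 0" --pt "45 0.005 0.035 0.32 0 0 0" --pt "45 0.005 0.035 0.32 0 0 0"

```text
time_s: 4.87
tool_pos: [0.496, -0.0207, 0.119]
tool_rot: [-1.806, -2.57, 0.001]
contact_force: [-0.6, -0.2, -0.2]
grip_width: 0.0704
finger_force: 0.0
```

```bash
python3 -c "
from h import *
goto((-25,4,106))"
```

```text
t 4.87 TCP safe mm [-25.   5. 119.] w 70.4 F [-0.6 -0.2 -0.2] shift [-0.01 -0.    0.13] turn [-0.0002 -0.0001  0.0004]
```

Descend gently: 12 mm, then feel for contact in 2–3 mm steps.

Emit:
servo_tool --pt "45 0 0 0.05 0 0 0" --pt "45 0 0 0.1 0 0 0" --pt "45 0 0 0.14 0 0 0" --pt "45 0 0 0.14 0 0 0" --pt "45 0 0 0.14 0 0 0"

```text
time_s: 5.28
tool_pos: [0.4963, -0.0209, 0.1052]
tool_rot: [1.807, 2.57, -0.0]
contact_force: [0.2, -0.1, 1.6]
grip_width: 0.0704
finger_force: 0.9
```

Emit:
servo_tool --pt "45 0 0 0.02 0 0 0" --pt "45 0 0 0.04 0 0 0" --pt "45 0 0 0.04 0 0 0" --pt "45 0 0 0.04 0 0 0"

```text
time_s: 5.62
tool_pos: [0.4964, -0.0208, 0.1014]
tool_rot: [1.806, 2.57, 0.0]
contact_force: [0.9, -0.3, 2.8]
grip_width: 0.0701
finger_force: 1.4
```

```bash
python3 -c "
from h import *
goto((-25,4,96))"
```

```text
t 5.62 TCP safe mm [-24.7   4.8 101.4] w 70.1 F [ 0.9 -0.3  2.8] shift [-0.008 -0.004  0.054] turn [0.0001 0.     0.0004]
```

Emit:
servo_tool --pt "45 0 0 0.03 0 0 0" --pt "45 0 0 0.055 0 0 0" --pt "45 0 0 0.055 0 0 0" --pt "45 0 0 0.055 0 0 0" --pt "45 0 0 0.055 0 0 0"

```text
time_s: 6.03
tool_pos: [0.4967, -0.0209, 0.0962]
tool_rot: [1.806, 2.569, 0.001]
contact_force: [0.5, 0.8, 9.7]
grip_width: 0.0704
finger_force: 4.1
```

```bash
python3 -c "
from h import *
goto((-25,4,96))
im=snapshot('wrist'); cv2.imwrite('pics/w3.png',cv2.resize(im[120:330,140:420],(800,600),interpolation=cv2.INTER_CUBIC))"
```

```text
t 6.03 TCP safe mm [-24.4   4.6  96.2] w 70.4 F [0.5 0.8 9.7] shift [-0.006 -0.006  0.002] turn [0.0004 0.0002 0.0004]
```

View pics/w3.png

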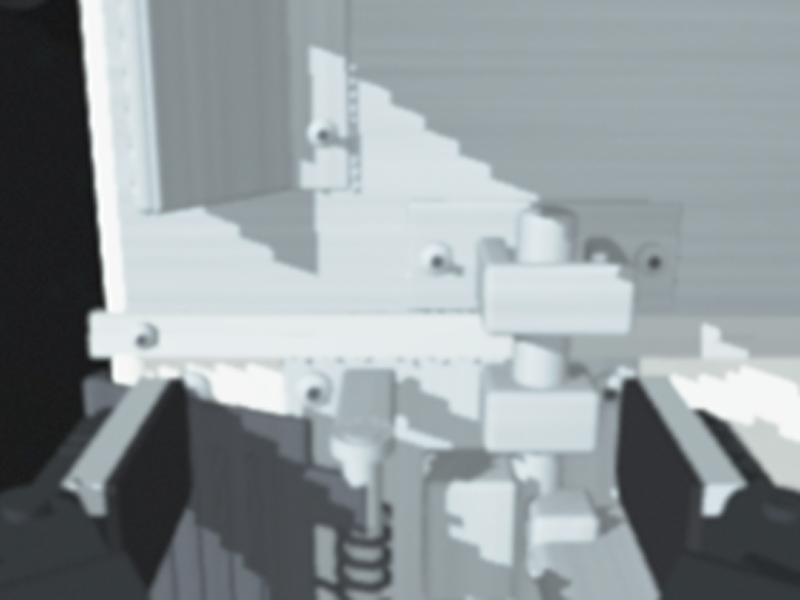

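Emit:
servo_tool --pt "45 -0.04 0 -0.005 0 0 0" --pt "45 -0.08 0 -0.005 0 0 0" --pt "45 -0.12 0 -0.005 0 0 0" --pt "45 -0.16 0 -0.005 0 0 0" --pt "45 -0.2 0 -0.005 0 0 0" --pt "45 -0.24 0 -0.005 0 0 0" --pt "45 -0.24 0 -0.005 0 0 0"

```text
time_s: 6.67
tool_pos: [0.5036, -0.0433, 0.096]
tool_rot: [-1.806, -2.568, -0.0]
contact_force: [-3.6, 2.0, 7.8]
grip_width: 0.0702
finger_force: 3.7
```

```bash
python3 -c "
from h import *
goto((-25,-38,96))"
```

```text
t 6.67 TCP safe mm [-25.4 -18.8  96. ] w 70.2 F [-3.6  2.   7.8] shift [-0.192  0.004 -0.   ] turn [-0.0004 -0.0006  0.0003]
```

Emit:
servo_tool --pt "45 -0.04 0 0 0 0 0" --pt "45 -0.08 0 0 0 0 0" --pt "45 -0.12 0 0 0 0 0" --pt "45 -0.15 0 0 0 0 0" --pt "45 -0.17 0 0 0 0 0" --pt "45 -0.17 0 0 0 0 0"

```text
time_s: 7.17
tool_pos: [0.5092, -0.059, 0.096]
tool_rot: [-1.805, -2.568, -0.0]
contact_force: [-4.4, 3.8, 7.5]
grip_width: 0.0702
finger_force: 3.9
```

```bash
python3 -c "
from h import *
goto((-25,-38,96))
im=snapshot('top'); cv2.imwrite('pics/t4.png',cv2.resize(im[130:310,180:420],(800,600),interpolation=cv2.INTER_CUBIC))
c=calibration('wrist');im=snapshot('wrist'); cv2.imwrite('pics/w4.png',cv2.resize(im[120:330,140:420],(800,600),interpolation=cv2.INTER_CUBIC))
f=lambda P:((project(c,place(*SAFE,P))-[140,120])*800/280).round(0).tolist()
print(f([(0,-4,94),(0,-35,94)]))"
```

```text
t 7.17 TCP safe mm [-25.5 -35.5  96. ] w 70.2 F [-4.4  3.8  7.5] shift [-0.025  0.005 -0.001] turn [-0.0004 -0.0007  0.0004]
[[558.0, 229.0], [549.0, 401.0]]
```

View pics/w4.png

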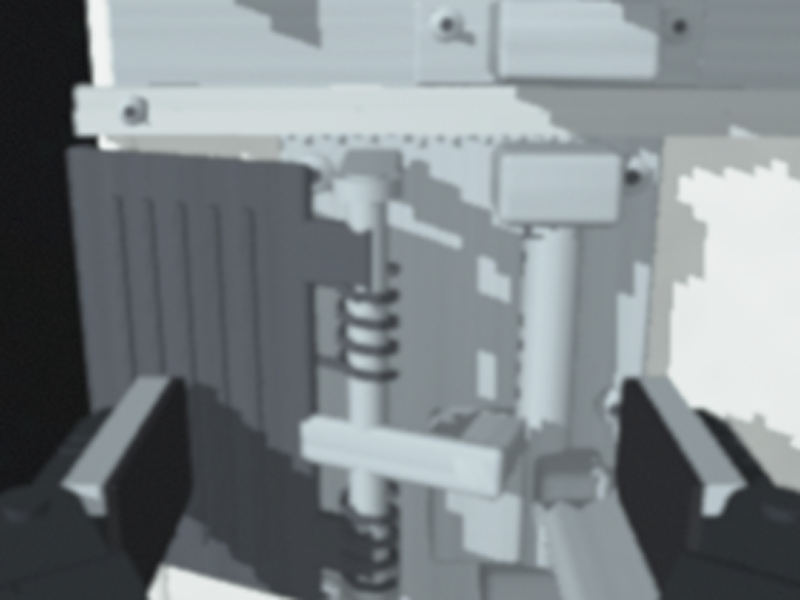

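The wrist view shows the rod out of the staple and the catch plate with its tooth raised. I'll push on in small steps until it meets the hard stop.

Emit:
servo_tool --pt "45 -0.015 0 0 0 0 0" --pt "45 -0.025 0 0 0 0 0" --pt "45 -0.025 0 0 0 0 0"

```text
time_s: 7.52
tool_pos: [0.5098, -0.0607, 0.0959]
tool_rot: [-1.804, -2.568, -0.001]
contact_force: [-5.2, 7.9, 7.0]
grip_width: 0.0698
finger_force: 5.6
```

Emit:
servo_tool --pt "45 -0.01 0 0 0 0 0" --pt "45 -0.02 0 0 0 0 0" --pt "45 -0.02 0 0 0 0 0"

```text
time_s: 7.77
tool_pos: [0.5098, -0.0608, 0.0959]
tool_rot: [-1.8, -2.567, -0.005]
contact_force: [-7.4, 16.6, 11.8]
grip_width: 0.0706
finger_force: 10.4
```

```bash
python3 -c "
from h import *
goto((-25,-38,96))"
```

```text
t 7.77 TCP safe mm [-25.5 -37.4  95.9] w 70.6 F [-7.4 16.6 11.8] shift [-0.006  0.005 -0.001] turn [-0.0003 -0.0021  0.0011]
```

Emit:
servo_tool --pt "45 0.02 0 0 0 0 0" --pt "45 0.03 0 0 0 0 0" --pt "45 0.03 0 -0.06 0 0 0" --pt "45 0.03 0 -0.15 0 0 0" --pt "45 0.03 0 -0.3 0 0 0" --pt "45 0.03 0 -0.55 0 0 0" --pt "45 0.03 0 -0.6 0 0 0" --pt "45 0.03 0 -0.6 0 0 0"

```text
time_s: 8.43
tool_pos: [0.5119, -0.0613, 0.1584]
tool_rot: [1.805, 2.567, 0.002]
contact_force: [-0.5, -0.4, 0.3]
grip_width: 0.0704
finger_force: 0.0
```

```bash
python3 -c "
from h import *
goto((-92,76,155))
c=calibration('wrist');im=snapshot('wrist'); cv2.imwrite('pics/w5.png',im[40:400,60:500])
f=lambda P:((project(c,place(*SAFE,P))-[60,40])).round(0).tolist()
print('tab home/drawn',f([(13,-17,140),(13,-52,140)]),'pad',f([(-82,9,116),(-82,-65,116)]), 'bar',f([(-66,40,84),(-66,112,84)]))"
```

```text
t 8.43 TCP safe mm [-23.7 -38.6 158.4] w 70.4 F [-0.5 -0.4  0.3] shift [ 1.146 -0.682  0.029] turn [0.0011 0.0007 0.0003]
tab home/drawn [[290.0, 171.0], [286.0, 230.0]] pad [[121.0, 117.0], [131.0, 232.0]] bar [[157.0, 64.0], [151.0, -59.0]]
```

View pics/w5.png

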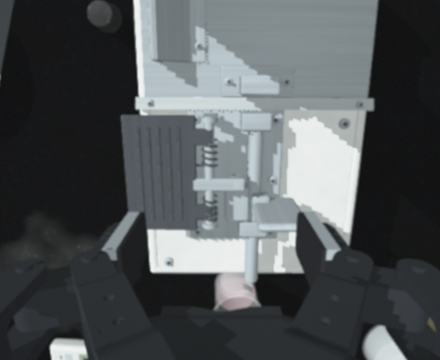

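The pad is back at rest (corner at 121,115) and the bolt is drawn (tab at row ~230, rod clear of the staple). Next I close the fingers and move in front of the bar.

Emit:
servo_tool --pt "120 0.25 -0.17 0 0 0 0" --pt "200 0.5 -0.34 0 0 0 0" --pt "255 0.75 -0.5 0 0 0 0" --pt "255 1 -0.68 0 0 0 0" --pt "255 1 -0.68 0 0 0 0" --pt "255 1 -0.68 0 0 0 0" --pt "255 1 -0.68 0 0 0 0"

```text
time_s: 9.07
tool_pos: [0.4131, 0.0102, 0.156]
tool_rot: [1.806, 2.57, 0.0]
contact_force: [0.1, -0.5, 0.7]
grip_width: -0.0003
finger_force: 0.0
```

```bash
python3 -c "
from h import *
goto((-92,76,93))
c=calibration('wrist');im=snapshot('wrist'); cv2.imwrite('pics/w6.png',im[40:400,60:500])
f=lambda P:((project(c,place(*SAFE,P))-[60,40])).round(0).tolist()
print('bar',f([(-66,40,84),(-66,112,84)]),'tcp',f([where()[2]]),'tab drawn',f([(13,-52,140)]))"
```

```text
t 9.07 TCP safe mm [-92.6  62.1 156. ] w -0.3 F [ 0.1 -0.5  0.7] shift [0.14  0.006 0.63 ] turn [0.0001 0.     0.0004]
bar [[257.0, 208.0], [261.0, 108.0]] tcp [[222.0, 224.0]] tab drawn [[381.0, 369.0]]
```

View pics/w6.png

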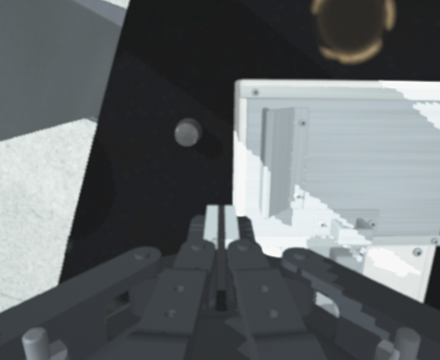

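Emit:
servo_tool --pt "255 0.07 0 0.15 0 0 0" --pt "255 0.14 0 0.35 0 0 0" --pt "255 0.14 0 0.55 0 0 0" --pt "255 0.14 0 0.63 0 0 0" --pt "255 0.14 0.05 0.63 0 0 0" --pt "255 0.14 0.1 0.63 0 0 0" --pt "255 0.14 0.15 0.63 0 0 0" --pt "255 0.14 0.2 0.63 0 0 0" --pt "255 0.14 0.25 0.63 0 0 0" --pt "255 0.14 0.3 0.63 0 0 0" --pt "255 0.14 0.3 0.63 0 0 0"

```text
time_s: 10.03
tool_pos: [0.4377, 0.0339, 0.0937]
tool_rot: [1.806, 2.569, 0.002]
contact_force: [-0.1, -0.5, -0.2]
grip_width: 0.0001
finger_force: 0.0
```

```bash
python3 -c "
from h import *
goto((16,76,93))"
```

```text
t 10.03 TCP safe mm [-61.4  76.1  93.7] w 0.1 F [-0.1 -0.5 -0.2] shift [-0.002  0.774  0.008] turn [0.0005 0.0001 0.0005]
```

```bash
python3 -c "
from h import *
c=calibration('wrist');im=snapshot('wrist'); cv2.imwrite('pics/w7.png',im[40:400,60:500])
f=lambda P:((project(c,place(*SAFE,P))-[60,40])).round(0).tolist()
print('bar home',f([(-66,40,84),(-66,112,84)]),'tcp',f([where()[2]]))"
```

```text
bar home [[213.0, 275.0], [212.0, 147.0]] tcp [[220.0, 223.0]]
```

View pics/w7.png

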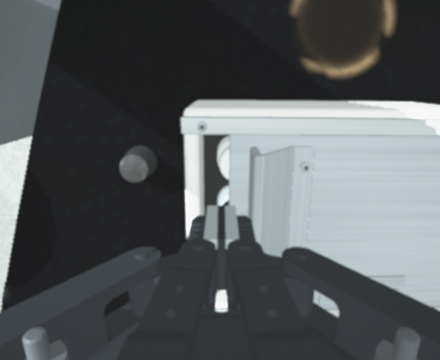

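The lid has slid about 20 mm (a dark gap shows at columns 205–230) and ran slightly ahead of the finger. I'll continue more slowly.

Emit:
servo_tool --pt "255 0 0.04 0 0 0 0" --pt "255 0 0.08 0 0 0 0" --pt "255 0 0.12 0 0 0 0" --pt "255 0 0.16 0 0 0 0" --pt "255 0 0.2 0 0 0 0" --pt "255 0 0.24 0 0 0 0" --pt "255 0 0.28 0 0 0 0" --pt "255 0 0.32 0 0 0 0" --pt "255 0 0.36 0 0 0 0" --pt "255 0 0.4 0 0 0 0" --pt "255 0 0.44 0 0 0 0" --pt "255 0 0.48 0 0 0 0" --pt "255 0 0.52 0 0 0 0" --pt "255 0 0.56 0 0 0 0" --pt "255 0 0.6 0 0 0 0" --pt "255 0 0.64 0 0 0 0" --pt "255 0 0.68 0 0 0 0" --pt "255 0 0.71 0 0 0 0" --pt "255 0 0.71 0 0 0 0"

```text
time_s: 11.67
tool_pos: [0.5039, 0.0578, 0.0932]
tool_rot: [1.806, 2.57, 0.001]
contact_force: [-0.5, -0.0, 1.0]
grip_width: -0.0004
finger_force: 0.0
```

Emit:
servo_tool --pt "255 0 0.02 0 0 0 0" --pt "255 0 0.04 0 0 0 0" --pt "255 0 0.04 0 0 0 0"

```text
time_s: 11.92
tool_pos: [0.505, 0.0583, 0.093]
tool_rot: [-1.806, -2.568, 0.006]
contact_force: [-10.2, -5.0, 7.1]
grip_width: 0.0001
finger_force: 5.8
```

```bash
python3 -c "
from h import *
goto((16,76,93))"
```

```text
t 11.92 TCP safe mm [10.2 76.4 93. ] w 0.1 F [-10.2  -5.    7.1] shift [-0.004  0.058  0.   ] turn [-0.0013  0.0001  0.0002]
```

Firm stop reached at 11 N, where the lid should be fully open. Back off and lift away.

Emit:
servo_tool --pt "255 0 -0.05 0 0 0 0" --pt "255 0 -0.15 0 0 0 0" --pt "255 0 -0.25 -0.1 0 0 0" --pt "255 0 -0.35 -0.35 0 0 0" --pt "255 0 -0.5 -0.7 0 0 0" --pt "255 0 -0.8 -1 0 0 0" --pt "255 0 -1 -1 0 0 0" --pt "255 0 -1 -1 0 0 0" --pt "255 0 -1 -1 0 0 0" --pt "255 0 -1 -1 0 0 0"

```text
time_s: 12.75
tool_pos: [0.4128, 0.025, 0.1937]
tool_rot: [1.807, 2.569, 0.001]
contact_force: [0.8, 1.0, 0.4]
grip_width: -0.0001
finger_force: 0.0
```

```bash
python3 -c "
from h import *
goto((-90,76,193))
c=calibration('scene');im=snapshot('scene'); cv2.imwrite('pics/s8.png',cv2.resize(im[130:340,170:450],(800,600),interpolation=cv2.INTER_CUBIC))
f=lambda P:((project(c,place(*SAFE,P))-[170,130])*800/280).round(0).tolist()
print('bar open',f([(24,40,84),(24,112,84)]),'lid rear if open',f([(170,130,84)]))"
```

```text
t 12.75 TCP safe mm [-87.9  76.2 193.7] w -0.1 F [0.8 1.  0.4] shift [-0.001 -0.021  0.007] turn [0.0004 0.0001 0.0002]
bar open [[265.0, 316.0], [239.0, 397.0]] lid rear if open [[6.0, 383.0]]
```

View pics/s8.png

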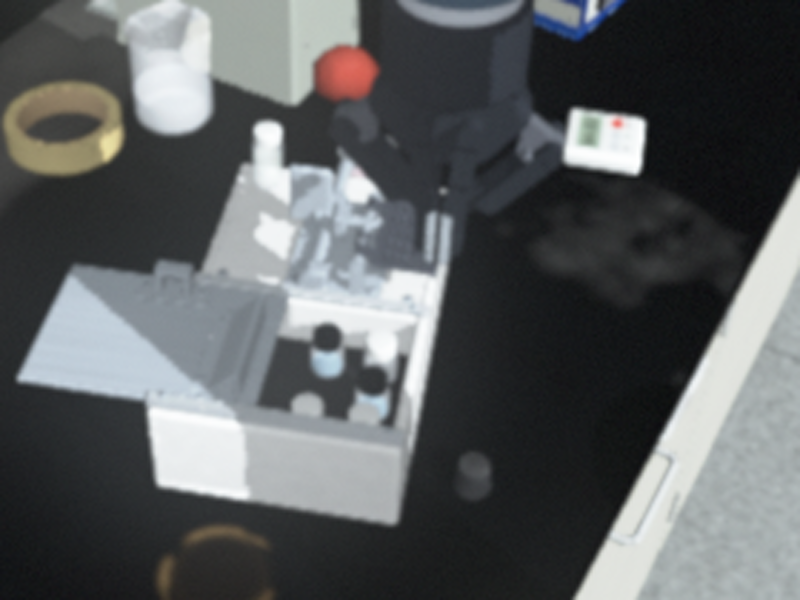

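The lid is fully open: its edge lies where predicted and the store is exposed. The vial (268,150) and stopper (472,475) stand where they were, and the gripper is clear. The beaker is partly hidden by the gripper, but nothing went near it.

```bash
python3 -c "
from h import *
print(hand_in())"
```

```text
the job is handed in; nothing more can be done
None
```

The safe is open and the job is handed in: the bolt was drawn to its stop with the catch held down, the catch sprang back up, and the lid was pushed to its stop; the vial and stopper look unmoved, the beaker was half hidden in the last picture but nothing went near it, and the hand-in returned no verdict.

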